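Pin the lid back on the tea box

TASK

Put the loose lid squarely on the wooden tea box, its two hinge knuckles dropped between the box's three, so that all five line up. Then slide the red-handled hinge pin through all five knuckles, from either end, until its collar meets the end knuckle, and let go. Leave the espresso cup, the white plastic cup and the orange tablet tube where they are.

Things in the scene. Friction and masses are not known exactly. Their poses are not given: they have to be found in the camera images.
- tea_box: Open pale wooden box, 120 (x) x 150 (y) x 80 mm, walls 8, fixed. Origin under its centre, z up. Hinge side is -x, turned roughly to the robot: three brass knuckles (tubes along y, 24 mm outside, 15 bore, 18 long) at y = -48, 0, +48, axis at x = -76, z = 84; the lid's knuckles go in the two 30 mm gaps. Barrel 114 mm long, open at both ends.
- box_hinge (a point): Middle of the box's hinge axis, in its centre knuckle: at (-76, 0, 84) mm in the box's frame. Axes as the box's; the hinge runs along y.
- lid: Loose pale wooden lid, plate 120 (x) x 150 (y) x 8 mm, 0.3 kg. Origin at centre of the plate's underside, z up; seated: 80 mm above the box's origin, same axes. A rounded black lip reaches 14 mm below (1.5 mm play in the box); the lid starts lying on it. Dark bar handle on top, 16 (x) x 60 (y), z = 8 to 38. Two brass knuckles like the box's at y = -24, +24.
- lid_hinge (a point): Middle of the lid's hinge axis, between its two knuckles, at (-76, 0, 4) mm in the lid's frame; meets box_hinge when the lid is seated.
- pin: Loose pin, 90 g: steel rod 10 mm thick, last 12 mm tapered; brass collar 22 across, 5 thick; behind it a round red handle 16 thick, 46 long. x runs along the rod to the tip (x = 72 mm). Origin on the axis 57 mm ahead of the collar: at the barrel's middle when home. Handle x = -62 to -108. Starts level in the rest, axis at height 41, handle overhanging, tip roughly to +y.
- pin_rest: Small grey fixed rest, base 90 x 50 mm, two forked uprights 35 mm either side of its middle, 52 mm high; the pin starts lying in the forks. Origin under its centre, x along the pin. It stands on the robot's left or right, the lid on the other side.
- espresso_cup: White espresso cup with a handle, 62 x 92 x 51 mm, bystander; origin under its centre.
- plastic_cup: Upturned white plastic cup, 71 mm across, 105 mm tall, bystander; origin under its centre.
- tablet_tube: Upright orange tablet tube with dark cap, 32 mm across, 99 mm tall, bystander; origin under its centre.
Not all that is in view belongs to the job. What is shaped like the lid but blue is not meant.

How it is judged:
On the way:
1. the lid sits squarely on the box with its hinge knuckles in line with the box's (distance between lid_hinge and box_hinge below 0.006 m and angle between the z axis of lid and the z axis of tea_box, either way round below 0.05 rad and angle between the x axis of lid and the x axis of tea_box, either way round below 0.06 rad), for 0.2 s.
At the end, for the whole second after the job is handed in: The lid is seated on the box (hinge middles within 6 mm, square within about 3 degrees) and the pin lies through all five knuckles, pushed home: its origin within 8 mm of the barrel's middle along the hinge and 10 mm overall, parallel to the hinge within 0.08 rad; pin and lid at rest (all of step 1 and y of pin in the frame of box_hinge between -0.008 and 0.008 m and distance between pin and box_hinge below 0.01 m and angle between the x axis of pin and the y axis of tea_box, either way round below 0.08 rad and linear speed of each of pin, lid below 0.02 m/s); the robot touches nothing.
It fails at once if the espresso cup is moved more than 30 mm (distance of espresso_cup from where it was at the start of the episode above 0.03 m).
It fails at once if the white plastic cup is moved more than 30 mm (distance of plastic_cup from where it was at the start of the episode above 0.03 m).
It fails at once if the tablet tube is moved more than 30 mm (distance of tablet_tube from where it was at the start of the episode above 0.03 m).
It also fails if it takes over 67 s, if anything falls off the work surface, if the arm or the gripper's body presses on something with over 40 N, if the wrist force passes 120 N, or if a joint passes its speed limit or range.

ROBOT

A 7-joint arm with a two-finger parallel gripper is mounted at the origin on a cart in front of the work surface, level with it; the furniture and walls round the work are solid. World frame = base frame: x ahead of the robot, y to its left, z up, the work surface at z = 0. Lengths are in m, angles in rad, forces in N, time in s.
With the tool pointing down it reaches from about 0.425 to 0.925 m from the base axis. Payload 6.8 kg.
Tool frame: the origin (TCP) lies at the very end of the fingers, on their centre line; the grasp point (between the pads) lies r.grip_depth behind it (r.grip_depth is the distance from the TCP to the grasp point, in m); z points along the fingers, y is the line along which they close (so a half turn about z gives the same grasp; the last joint's range is limited). The gripper opens to 85 mm and grips with 20 to 120 N. Pads are 22 mm wide; open, the fingers measure 114 mm over their backs; the gripper's body (76 mm by 85 mm) begins 54 mm behind the grasp point. The pads swing forward as they close: fully open they stand 13 mm farther back than shut.
Start: joints at [-0.108, 0.477, 0.022, 1.555, -0.011, 1.109, -0.083], TCP at [0.675, 0, 0.231] pointing down, gripper open.
Joint ranges: [-2.96, 2.96], [-0.34, 2.1], [-1.41, 1.46], [0.24, 2.44], [-1.37, 4.51], [0.17, 1.92], [-2.96, 2.96]. Speed limits (rad/s): [2.39, 2.39, 3.14, 3.14, 3.14, 3.14, 3.14].

INTERFACE

Orientations are given as a unit quaternion [w, x, y, z].
In Python, from rig import monitor, vision, ticket, models, r gives the robot as it stands. The module is installed in compiled form; this text tells all that it offers.
- The arm moves only by the tool send_rows, never from a script. Its argument "plan" is one flat list of numbers, 7 for each row, row after row: the shift along the tool's x, y, z in mm, then the turn, a rotation vector about the tool's x, y, z in degrees, then the opening, from 0 (shut) to 1 (fully open). A call has 1 to 20 rows; each row is the pose to reach, as a shift and turn from the pose commanded when the call began, along the tool's axes at that moment; what a row does not reach only later rows make up. A row lasts 1/12 s, in which the tool goes at most 41.7 mm and 7.16 degrees, less where a joint would pass 70% of its speed; a pose out of reach is approached as far as the arm can. A call with a gripper value outside its range is refused whole. The fingers move at their own pace and stop on an object; "grip_force" is the grip in N (left out, the last holds). Time passes only in rows, so rows that repeat a pose let the fingers close. It gives the time, the measured TCP pose, the force, the opening and the grip force at its end, in the units of the state.
- monitor.read_state(): the state, without advancing time (a new reading comes with each control period).
- vision.grab_frame(name): name is "scene" or "side" or "wrist"; returns a dict with "img" (480x640x3 uint8, red, green, blue), "fx", "fy", "cx", "cy" (pixels), "rvec" (rotation vector, rad) and "tvec" (3), from world to camera coordinates, as OpenCV has them; the wrist camera has in their place "T_tool_cam" (4x4, takes a point from camera to tool coordinates, whose origin is the TCP and whose axes are the flange's). Camera axes: x right, y down, z forward; pixel columns grow to the right and rows downward; lengths in m; the calibration is good to about 2 mm. A picture is of the moment at which its call begins: read the wrist's pose just before it. There is no depth.
- ticket.close_job(): hands the job in; it is judged then, once.
Trained networks look in a picture, given as the dict that the camera call returned (one of the last four; its "shot" number tells which), for a name from the list of things; names that differ only in an ending like _2 or _b are one class to them, and where a whole thing is asked for, a point or a joint stands for the part that bears it (a point fixed in the world has none). Each returns a list of dicts, best first, with "score" (0 to 1); they miss things now and then, are a little off and sometimes report something else, mostly with a low value. They report only what shows in the picture. A call takes as long as a camera call. They do not tell look-alikes from the thing itself.
- models.cut_out(query, picture): "region" (480x640 bool, what is visible of it) and "position" ([column, row] in pixels, amid what is visible of it).
- models.mark_of(query, picture): "position" ([column, row] in pixels: a listed point, or the origin of a listed thing).
The state is a dict: "time_s": time; "joint_pos": joint angles; "dq": joint speeds; "effort": joint torques, N m; "position": TCP position; "tool_rot": TCP orientation; "ft_force": force on the tool from outside, world axes, zero at the start; "torque": the same for the moment, N m; "gripper_width": finger opening in m; "grasp_force": force on a finger pad.
Only numpy, scipy, OpenCV 4.12 (cv2) and the standard library are available. Lean on these libraries where they do the work, as an engineer would, in place of code of your own. Each camera call takes 0.05 s, during which the arm holds its last target. There are 200 camera calls.

## Working session

There is one attempt and no reset: what is moved stays moved. The work goes in short steps, Python scripts to look and compute and a tool call to move; the robot and the scene stay as the last step left them, time stands still between calls to the robot, and variables do not carry over. Pictures are saved under pics/ and viewed, at most 13 in all, crops included, and the job is handed in when it is done.

Besides the shell and the picture viewer there is one more tool, called by a JSON object that holds its "name" and its "arguments", one argument or row to a line. send_rows: Moves the arm, as the interface text tells. Its arguments: {"type":"object","properties":{"plan":{"type":"array","items":{"type":"number"}},"grip_force":{"type":"number"}},"required":["plan"]}

```bash
mkdir -p pics; cat > h.py <<'E'
import numpy as np, cv2
from scipy.spatial.transform import Rotation as R
from rig import monitor, vision, ticket, models, r
def cam(p,st=None):
    K=np.array([[p['fx'],0,p['cx']],[0,p['fy'],p['cy']],[0,0,1.]])
    if 'rvec' in p:
        M=cv2.Rodrigues(np.array(p['rvec'],float))[0]; t=np.array(p['tvec'],float).ravel()
    else:
        q=st['tool_rot']; T=np.eye(4); T[:3,:3]=R.from_quat([q[1],q[2],q[3],q[0]]).as_matrix(); T[:3,3]=st['position']
        W=np.linalg.inv(T@np.array(p['T_tool_cam'])); M=W[:3,:3]; t=W[:3,3]
    return K,M,t
def ray(c,uv):
    K,M,t=c; d=M.T@np.linalg.solve(K,[uv[0],uv[1],1.]); return -M.T@t, d/np.linalg.norm(d)
def onz(c,uv,z):
    o,d=ray(c,uv); return o+d*(z-o[2])/d[2]
def tri(cs,uvs):
    A=np.zeros((3,3));b=np.zeros(3)
    for c,u in zip(cs,uvs):
        o,d=ray(c,u);P=np.eye(3)-np.outer(d,d);A+=P;b+=P@o
    x=np.linalg.solve(A,b); res=[np.linalg.norm((np.eye(3)-np.outer(ray(c,u)[1],ray(c,u)[1]))@(x-c_o)) for c,u,c_o in zip(cs,uvs,[ray(c,u)[0] for c,u in zip(cs,uvs)])]
    return x,max(res)
def proj(c,X):
    K,M,t=c; x=(M@np.atleast_2d(X).T).T+t; x=(K@x.T).T; return x[:,:2]/x[:,2:]
def grab(n):
    st=monitor.read_state(); p=vision.grab_frame(n); return p,cam(p,st)
def save(p,f): cv2.imwrite('pics/'+f,p['img'][:,:,::-1])
E
cat > a.py <<'E'
from h import *
np.set_printoptions(precision=4,suppress=True)
s,cs=grab('scene'); d,cd=grab('side')
cv2.imwrite('pics/s.png',s['img'][:,:,::-1]);cv2.imwrite('pics/d.png',d['img'][:,:,::-1])
print(r.grip_depth, 'scene cam',ray(cs,(320,240)),'side',ray(cd,(320,240)))
for n in ['tea_box','box_hinge','lid','lid_hinge','pin','pin_rest','espresso_cup','plastic_cup','tablet_tube']:
    for nm,p,c in(('s',s,cs),('d',d,cd)):
        m=models.mark_of(n,p); 
        print(n,nm,[(np.round(x['position']),round(x['score'],2)) for x in m[:3]], onz(c,m[0]['position'],{'box_hinge':.084,'lid_hinge':.018,'lid':.014,'pin':.041}.get(n,0)) if m else '')
E
python3 a.py
```

```text
0.0187 scene cam (array([-0.3996, -0.7626,  0.782 ]), array([ 0.6245,  0.6393, -0.4486])) side (array([0.2656, 1.1833, 0.7687]), array([ 0.2473, -0.7871, -0.5651]))
tea_box s [(array([368., 285.]), 0.71)] [0.5761 0.004  0.    ]
tea_box d [(array([339., 275.]), 0.65), (array([338., 222.]), 0.58)] [0.5001 0.2612 0.    ]
box_hinge s [(array([355., 266.]), 0.9)] [0.5269 0.0263 0.084 ]
box_hinge d [(array([362., 206.]), 0.58)] [0.4975 0.0171 0.084 ]
lid s [(array([296., 265.]), 0.64)] [0.4731 0.2514 0.014 ]
lid d [(array([311., 436.]), 0.73), (array([339., 274.]), 0.72), (array([384., 187.]), 0.51)] [0.4214 0.7432 0.014 ]
lid_hinge s [(array([277., 266.]), 0.86)] [0.4166 0.2825 0.018 ]
lid_hinge d [(array([365., 283.]), 0.73), (array([336., 409.]), 0.68)] [0.4215 0.2954 0.018 ]
pin s [(array([430., 328.]), 0.83), (array([275., 265.]), 0.2)] [ 0.4843 -0.2893  0.041 ]
pin d [(array([384., 177.]), 0.47)] [ 0.4797 -0.2877  0.041 ]
pin_rest s [(array([431., 338.]), 0.69), (array([368., 286.]), 0.39)] [ 0.4983 -0.2872  0.    ]
pin_rest d [(array([380., 182.]), 0.61)] [ 0.4992 -0.324   0.    ]
espresso_cup s [(array([306., 239.]), 0.53)] [0.6532 0.3921 0.    ]
espresso_cup d [(array([264., 295.]), 0.57)] [0.6645 0.3964 0.    ]
plastic_cup s [(array([444., 297.]), 0.76)] [ 0.7012 -0.2036  0.    ]
plastic_cup d [(array([321., 190.]), 0.72)] [ 0.6954 -0.2032  0.    ]
tablet_tube s [(array([471., 314.]), 0.54)] [ 0.6795 -0.3069  0.    ]
tablet_tube d [(array([332., 178.]), 0.45)] [ 0.6848 -0.3089 -0.    ]
```

View pics/s.png

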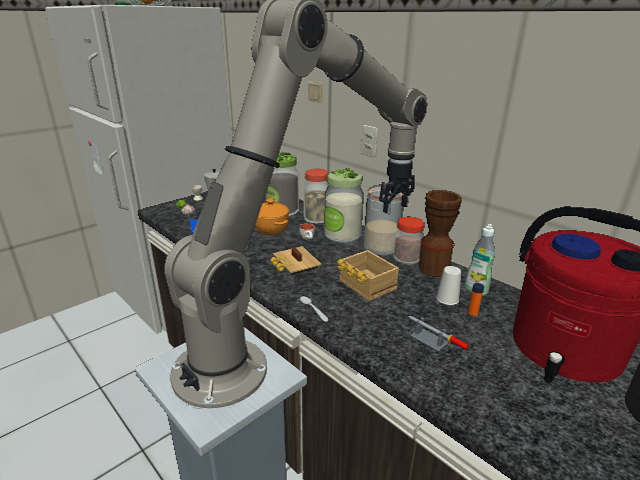

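View pics/d.png

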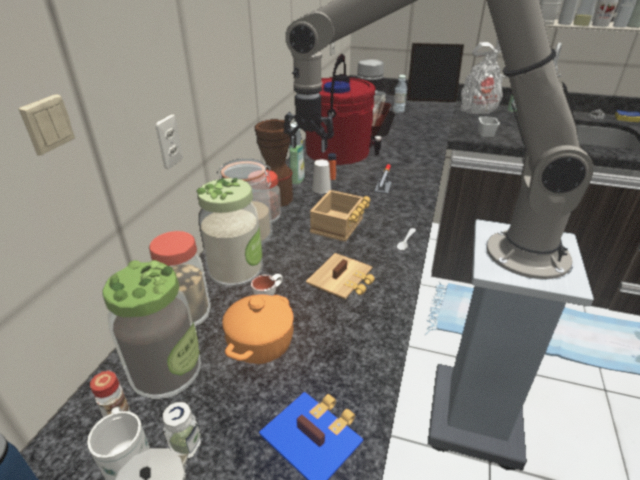

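The scene picture shows the box near (368,285), the lid with dark handle near (296,262), the pin in its rest near (430,330) with the red handle to the right. The side picture shows the blue decoy at (310,436), the true lid at (340,274) and the espresso cup at (264,285).

```bash
cat >> h.py <<'E'
def pose(st=None):
    st=st or monitor.read_state(); q=st['tool_rot']; return np.array(st['position']),R.from_quat([q[1],q[2],q[3],q[0]])
def Rdown(yaw):  # tool y (closing line) at yaw from world y ; z down
    return R.from_euler('z',yaw)*R.from_matrix(np.diag([1.,-1,-1]))
def to(p,Rt,ref=None):
    p0,R0=ref or pose(); return np.round(R0.inv().apply(np.array(p)-p0)*1000,1), np.round((R0.inv()*Rt).as_rotvec(degrees=True),2)
E
python3 -c "
from h import *
np.set_printoptions(precision=4,suppress=True)
p,Q=pose();print(p,Q.as_matrix());w=vision.grab_frame('wrist');print(w['T_tool_cam'],w['fx'])
print(to([.43,.25,.26],Q))"
```

```text
[ 0.675  -0.      0.2313] [[ 0.0001  1.      0.    ]
 [ 1.     -0.0001  0.    ]
 [ 0.      0.     -1.    ]]
[[-0.0005 -0.9505 -0.3108  0.0809]
 [ 1.     -0.0006  0.0002 -0.0012]
 [-0.0004 -0.3108  0.9505 -0.1431]
 [ 0.      0.      0.      1.    ]] 402.9921758083633
(array([ 250. , -245. ,  -28.7]), array([-0.  ,  0.  ,  0.01]))
```

{"name": "send_rows", "arguments": {
  "plan": [20,-50,-30,0,0,0,1,30,-85,-60,0,0,0,1,40,-115,-70,0,0,0,1,40,-115,-70,0,0,0,1,40,-115,-70,0,0,0,1,40,-115,-70,0,0,0,1]
}}

```text
time_s: 1.55
position: [0.5601, 0.0402, 0.3022]
tool_rot: [0.001, 0.707, 0.707, 0.001]
ft_force: [0.4, 0.0, -0.3]
gripper_width: 0.0855
grasp_force: 0.0
```

```bash
cat > b.py <<'E'
from h import *
import sys
np.set_printoptions(precision=4,suppress=True)
w,c=grab('wrist'); save(w,sys.argv[1]); print(pose()[0])
np.savez('pics/'+sys.argv[1]+'.npz',K=c[0],M=c[1],t=c[2])
for a in sys.argv[2:]:
    n,z=a.split('='); 
    for x in models.mark_of(n,w)[:2]: print(n,np.round(x['position']),round(x['score'],2),onz(c,x['position'],float(z)))
E
python3 b.py w1.png tea_box=0 box_hinge=.084
```

```text
[0.5604 0.0397 0.3014]
tea_box [334. 209.] 0.73 [0.5787 0.0154 0.    ]
box_hinge [258. 218.] 0.66 [0.5051 0.0265 0.084 ]
```

View pics/w1.png

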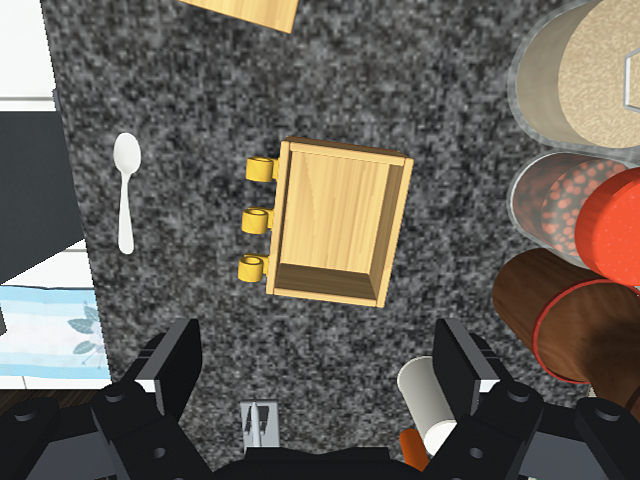

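{"name": "send_rows", "arguments": {
  "plan": [40,0,0,0,0,0,1,80,-20,0,0,0,0,1,120,-40,0,0,0,0,1,160,-55,0,0,0,0,1,200,-70,0,0,0,0,1,240,-75,0,0,0,0,1,245,-75,0,0,0,0,1,245,-75,0,0,0,0,1,245,-75,0,0,0,0,1,245,-75,0,0,0,0,1]
}}

```text
time_s: 2.53
position: [0.4861, 0.2831, 0.3005]
tool_rot: [0.0, 0.708, 0.706, -0.001]
ft_force: [-0.1, -0.4, 0.4]
gripper_width: 0.0854
grasp_force: 0.0
```

```bash
python3 b.py w2.png lid=0.014 lid_hinge=.018
```

```text
[0.4862 0.2829 0.3007]
lid [325. 193.] 0.86 [0.4932 0.2791 0.014 ]
lid_hinge [260. 174.] 0.85 [0.4251 0.301  0.018 ]
```

View pics/w2.png

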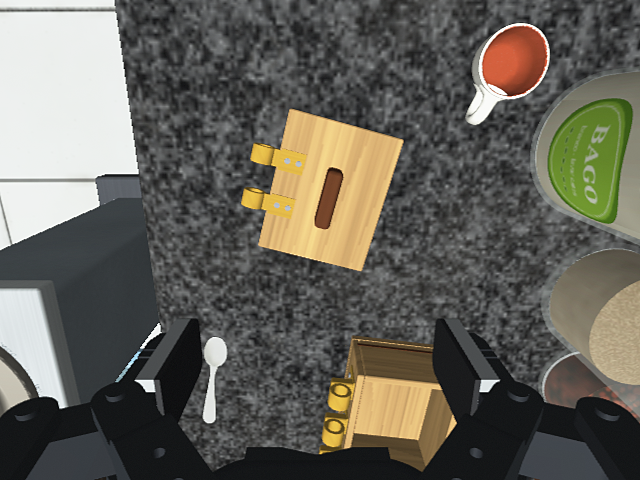

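Box corners in w1 are about (284,138), (412,159), (381,307), (268,292), with brass knuckles at left. In w2 the lid spans (290,108)–(363,270), its handle is near (329,197) and its knuckles at (262,154) and (252,199). I'll fit poses to the silhouettes.

```bash
cat > fit.py <<'E'
from h import *
from scipy.optimize import minimize
def load(f):
    z=np.load('pics/'+f+'.npz'); return cv2.imread('pics/'+f), (z['K'],z['M'],z['t'])
def seg(img,near):
    h=cv2.cvtColor(img,cv2.COLOR_BGR2HSV); m=((h[...,1]>70)&(h[...,0]<35)&(h[...,2]>30)).astype(np.uint8)
    cs,_=cv2.findContours(m,cv2.RETR_EXTERNAL,cv2.CHAIN_APPROX_NONE)
    cs=max([k for k in cs if cv2.pointPolygonTest(k,near,False)>=0],key=cv2.contourArea)
    o=np.zeros(m.shape,np.uint8); cv2.drawContours(o,[cs],-1,1,-1); return o
def blk(x,y,z): return np.array([[a,b,c] for a in x for b in y for c in z],float)
def cyl(ax,az,y0,y1,rad=12):
    a=np.linspace(0,2*np.pi,25); return np.array([[ax+rad*np.cos(t),y,az+rad*np.sin(t)] for t in a for y in(y0,y1)])
BOX=[blk((-60,60),(-75,75),(0,80))]+[cyl(-76,84,y-9,y+9) for y in(-48,0,48)]+[blk((-70,-60),(y-9,y+9),(70,84)) for y in(-48,0,48)]
LID=[blk((-60,60),(-75,75),(0,8)),blk((-8,8),(-30,30),(8,38))]+[cyl(-76,4,y-9,y+9) for y in(-24,24)]+[blk((-70,-60),(y-9,y+9),(2,8)) for y in(-24,24)]
PIN=None
def render(parts,c,T):
    S=4; m=np.zeros((480*S//2,640*S//2),np.uint8)
    for P in parts:
        u=proj(c,T(P/1000)); hull=cv2.convexHull(((u+.5)*2-.5).astype(np.float32)); cv2.fillConvexPoly(m,np.round(hull*16).astype(np.int32),1,shift=4)
    return m
def fit(parts,views,x0,z,tilt=False):
    big=[(cv2.resize(m,(1280,960),interpolation=cv2.INTER_NEAREST),c) for m,c in views]
    def cost(v):
        T=lambda P:R.from_euler('z',v[2]).apply(P)+[v[0],v[1],z]
        J=0
        for m,c in big:
            q=render(parts,c,T); J+=1-(q&m).sum()/max(1,(q|m).sum())
        return J/len(big)
    sx=np.array([[0,0,0],[.01,0,0],[0,.01,0],[0,0,.1]])+x0
    for s in(1,.3): 
        res=minimize(cost,x0,method='Nelder-Mead',options=dict(initial_simplex=np.array(x0)+s*np.array([[0,0,0],[.01,0,0],[0,.01,0],[0,0,.1]]),xatol=1e-5,fatol=1e-6,maxiter=200)); x0=res.x
    return res.x,res.fun
E
python3 - <<'E'
from fit import *
np.set_printoptions(precision=4,suppress=True)
i1,c1=load('w1.png'); i2,c2=load('w2.png')
m1=seg(i1,(334.,209.)); m2=seg(i2,(300.,210.))
print(m1.sum(),m2.sum())
print('box',fit(BOX,[(m1,c1)],[.575,.01,-.15],0)); print('lid',fit(LID,[(m2,c2)],[.493,.279,-.25],.014))
s,cs=grab('scene'); d,cd=grab('side')
for nm,p,c in(('s',s,cs),('d',d,cd)):
    for n,pt in(('tea_box',(.578,.01,.04)),('lid',(.493,.279,.02))):
        u=proj(c,pt)[0]
        for x in models.cut_out(n,p):
            if abs(x['position']-u).max()<12: np.savez('pics/m_%s_%s.npz'%(nm,n),m=x['region'].astype(np.uint8),K=c[0],M=c[1],t=c[2]); print(nm,n,x['region'].sum(),x['position'],u)
E
```

```text
22509 16981
box (array([ 0.577 ,  0.0151, -0.135 ]), np.float64(0.017935843181967726))
lid (array([ 0.4959,  0.279 , -0.2617]), np.float64(0.012121565313674587))
s tea_box 2043 [371.9, 275.6] [368.2423 274.0056]
s lid 977 [297.9, 261.7] [294.6825 258.4191]
d tea_box 2101 [337.6, 211.9] [336.7491 213.5382]
d lid 1929 [344.3, 274.4] [340.1702 273.9827]
```

```bash
python3 - <<'E'
from h import *
D=lambda yaw: R.from_euler('z',yaw)*R.from_matrix([[0,1,0],[1,0,0],[0,0,-1]])
open('h.py','a').write("D=lambda yaw: R.from_euler('z',yaw)*R.from_matrix([[0,1,0],[1,0,0],[0,0,-1]])\n")
for z in(.1,.027): print(to([.4959,.279,z],D(-.2617)))
E
```

```text
(array([ -5.7,  10.7, 201.4]), array([ 1.000e-02, -0.000e+00,  1.497e+01]))
(array([ -5.7,  10.7, 274.4]), array([ 1.000e-02, -0.000e+00,  1.497e+01]))
```

{"name": "send_rows", "arguments": {
  "plan": [-3,5,35,0,0,6,1,-5.7,10.7,75,0,0,13,1,-5.7,10.7,115,0,0,15,1,-5.7,10.7,155,0,0,15,1,-5.7,10.7,195,0,0,15,1,-5.7,10.7,230,0,0,15,1,-5.7,10.7,255,0,0,15,1,-5.7,10.7,270,0,0,15,1,-5.7,10.7,274,0,0,15,1,-5.7,10.7,274,0,0,15,1,-5.7,10.7,274,0,0,15,1]
}}

```text
time_s: 3.9
position: [0.4964, 0.2797, 0.0282]
tool_rot: [0.0, 0.793, 0.609, 0.001]
ft_force: [0.4, -0.3, 0.1]
gripper_width: 0.085
grasp_force: 0.0
```

{"name": "send_rows", "arguments": {
  "plan": [0,0,0,0,0,0,0.5,0,0,0,0,0,0,0,0,0,0,0,0,0,0,0,0,0,0,0,0,0,0,0,0,0,0,0,0,0,0,0,0,0,0,0,0,0,0,0,0,0,0,0,0,0,0,0,0,0,0,0,0,0,0,0,0,0,0,0,0,0,0,0,0,0,0,0,0,0,0,0,0,0,0,0,0,0],
  "grip_force": 60
}}

```text
time_s: 4.9
position: [0.4961, 0.2795, 0.0279]
tool_rot: [0.0, 0.793, 0.609, 0.0]
ft_force: [-0.1, -0.2, 5.8]
gripper_width: 0.0149
grasp_force: 59.1
```

```bash
python3 - <<'E'
from h import *
p,Q=pose(); print(to([p[0],p[1],.17],Q), to([.577,.0151,.17],D(-.135)))
E
```

```text
(array([ 1.000e-01,  1.000e-01, -1.421e+02]), array([0., 0., 0.])) (array([-234.3,  146.7, -142.2]), array([ 0.04, -0.03, -7.27]))
```

{"name": "send_rows", "arguments": {
  "plan": [0,0,-20,0,0,0,0,0,0,-50,0,0,0,0,0,0,-85,0,0,0,0,0,0,-120,0,0,0,0,-10,5,-142,0,0,0,0,-40,24,-142,0,0,-1,0,-70,43,-142,0,0,-2,0,-100,62,-142,0,0,-3,0,-130,81,-142,0,0,-4,0,-160,100,-142,0,0,-5,0,-190,119,-142,0,0,-6,0,-215,135,-142,0,0,-7,0,-230,144,-142,0,0,-7.3,0,-234.3,146.7,-142.2,0,0,-7.3,0,-234.3,146.7,-142.2,0,0,-7.3,0,-234.3,146.7,-142.2,0,0,-7.3,0,-234.3,146.7,-142.2,0,0,-7.3,0]
}}

```text
time_s: 6.32
position: [0.5762, 0.0173, 0.1692]
tool_rot: [-0.001, 0.752, 0.659, 0.0]
ft_force: [0.4, 0.8, -1.7]
gripper_width: 0.015
grasp_force: 59.2
```

```bash
python3 b.py w3.png lid=.16 lid_hinge=.16 box_hinge=.084; python3 -c "
from h import *;print(monitor.read_state()['gripper_width'])"
```

```text
[0.5763 0.0173 0.1693]
lid [315. 307.] 0.59 [0.5743 0.0202 0.16  ]
0.014947145534393984
```

View pics/w3.png

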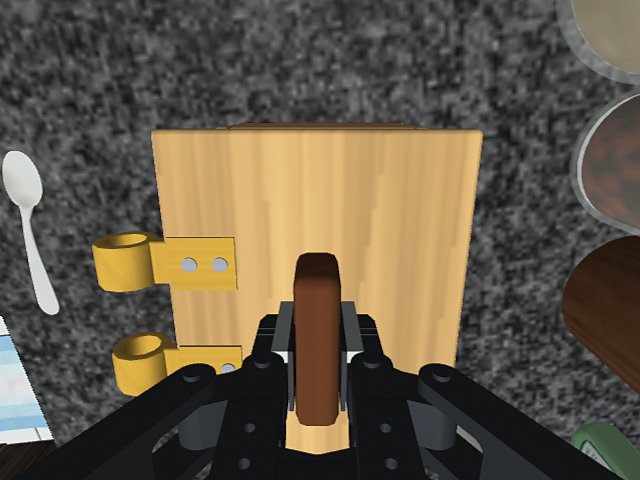

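The lid is held square in the gripper: its far plate corners are at (153,130) and (482,130), its knuckles at (125,262) and (140,365), and the box is hidden below it.

```bash
python3 - <<'E'
from fit import *
from scipy.optimize import least_squares
np.set_printoptions(precision=4,suppress=True)
i,c=load('w3.png'); p,Q=pose()
L=np.array([[-60,75,8],[60,75,8]])/1e3; U=np.array([[152.5,130.],[482.5,130.]])
z=p[2]-.0139
f=lambda v:(proj(c,R.from_euler('z',v[2]).apply(L)+[v[0],v[1],z+v[3]])-U).ravel()
s=least_squares(f,[.577,.015,-.135,0],x_scale=[.01,.01,.1,.01]);print(s.x,s.fun,'z',z)
s=least_squares(lambda v:f([*v,0]),[.577,.015,-.135],x_scale=[.01,.01,.1]);print(s.x,s.fun)
v=[.577,.0151,-.135,0]; T=lambda P:R.from_euler('z',v[2]).apply(P/1e3)+[v[0],v[1],0]
# box hint: visible far rim predicted
print(proj(c,T(np.array([[-60.,75,80],[60,75,80],[-60,75,0],[60,75,0]]))))
# refit box with scene/side masks for comparison
for n,P,x0,zz in(('tea_box',BOX,[.577,.015,-.135],0),('lid',LID,[.496,.279,-.26],.014)):
    vs=[]
    for k in 'sd':
        try: a=np.load(f'pics/m_{k}_{n}.npz'); vs.append((a['m'],(a['K'],a['M'],a['t'])))
        except Exception: pass
    print(n,fit(P,vs,x0,zz))
E
```

```text
[ 0.575   0.0165 -0.1322 -0.0033] [0. 0. 0. 0.] z 0.15562279025942283
[ 0.575   0.0165 -0.1322] [-3.567   0.4444  3.5632  0.447 ]
[[213.3975 125.4418]
 [429.9574 126.0789]
 [239.7681 121.8286]
 [401.3062 122.3042]]
tea_box (array([ 0.577 ,  0.0135, -0.1371]), np.float64(0.06084467700705587))
lid (array([ 0.4968,  0.2786, -0.2574]), np.float64(0.09836822619988211))
```

```bash
python3 - <<'E'
from h import *
p,Q=pose(); print(to(p+[.002,-.0014,0],R.from_euler('z',-.0025)*Q), to(p+[.002,-.0014,.112-p[2]],Q),to(p+[.002,-.0014,.094-p[2]],Q))
E
```

```text
(array([-1.1,  2.2, -0. ]), array([-0.  ,  0.  ,  0.14])) (array([-1.1,  2.2, 57.5]), array([0., 0., 0.])) (array([-1.1,  2.2, 75.5]), array([0., 0., 0.]))
```

{"name": "send_rows", "arguments": {
  "plan": [-1.1,2.2,15,0,0,0,0,-1.1,2.2,30,0,0,0,0,-1.1,2.2,45,0,0,0,0,-1.1,2.2,53,0,0,0,0,-1.1,2.2,57,0,0,0,0,-1.1,2.2,60,0,0,0,0,-1.1,2.2,63,0,0,0,0,-1.1,2.2,66,0,0,0,0,-1.1,2.2,66,0,0,0,0]
}}

```text
time_s: 7.27
position: [0.5789, 0.0137, 0.1035]
tool_rot: [0.0, 0.753, 0.658, 0.0]
ft_force: [0.5, -0.4, -2.3]
gripper_width: 0.0148
grasp_force: 59.1
```

{"name": "send_rows", "arguments": {
  "plan": [0,0,3,0,0,0,0,0,0,5,0,0,0,0,0,0,7,0,0,0,0,0,0,9,0,0,0,0,0,0,9,0,0,0,0]
}}

```text
time_s: 7.68
position: [0.5786, 0.0136, 0.0941]
tool_rot: [-0.0, 0.753, 0.658, -0.0]
ft_force: [0.1, 0.7, -1.8]
gripper_width: 0.015
grasp_force: 59.2
```

{"name": "send_rows", "arguments": {
  "plan": [0,0,1,0,0,0,0,0,0,2,0,0,0,0,0,0,2,0,0,0,0]
}}

```text
time_s: 7.93
position: [0.5788, 0.0136, 0.0939]
tool_rot: [-0.0, 0.753, 0.658, -0.0]
ft_force: [-5.8, -0.7, 10.6]
gripper_width: 0.0149
grasp_force: 61.0
```

{"name": "send_rows", "arguments": {
  "plan": [0,0,0,0,0,0,0.3,0,0,0,0,0,0,0.6,0,0,0,0,0,0,1,0,0,0,0,0,0,1,0,0,0,0,0,0,1,0,0,-15,0,0,0,1,0,0,-40,0,0,0,1,20,-10,-80,0,0,0,1,40,-30,-120,0,0,0,1,50,-40,-150,0,0,0,1,50,-40,-170,0,0,0,1,50,-40,-170,0,0,0,1,50,-40,-170,0,0,0,1,50,-40,-170,0,0,0,1]
}}

```text
time_s: 9.1
position: [0.5455, 0.068, 0.2617]
tool_rot: [-0.0, 0.753, 0.658, -0.001]
ft_force: [0.3, -0.4, 0.4]
gripper_width: 0.0853
grasp_force: 0.0
```

```bash
python3 b.py w4.png lid=.08 lid_hinge=.084 box_hinge=.084
python3 - <<'E'
from fit import *
np.set_printoptions(precision=4,suppress=True)
i,c=load('w4.png'); m=seg(i,tuple(map(float,proj(c,[.577,.05,.088])[0])))
print(m.sum()); A=[P for P in BOX]+[P+[0,0,80] for P in LID]
print(fit(A,[(m,c)],[.577,.0151,-.135],0))
p,Q=pose(); print(to([.48,-.26,.28],D(-.135)), to([.48,-.26,.28],D(0)))
cv2.imwrite('pics/w4c.png',cv2.resize(i[60:300,140:460],(800,600)))
E
```

```text
[0.5452 0.0678 0.261 ]
lid [366. 269.] 0.81 [0.5798 0.0136 0.08  ]
lid_hinge [275. 272.] 0.86 [0.5017 0.0225 0.084 ]
box_hinge [276. 268.] 0.68 [0.5033 0.0262 0.084 ]
29813
(array([ 0.5771,  0.0146, -0.1363]), np.float64(0.0135028394209743))
(array([-333.8,  -20.6,  -18.6]), array([-0.14,  0.05, -0.01])) (array([-333.8,  -20.6,  -18.6]), array([-0.14,  0.04, -7.74]))
```

View pics/w4c.png

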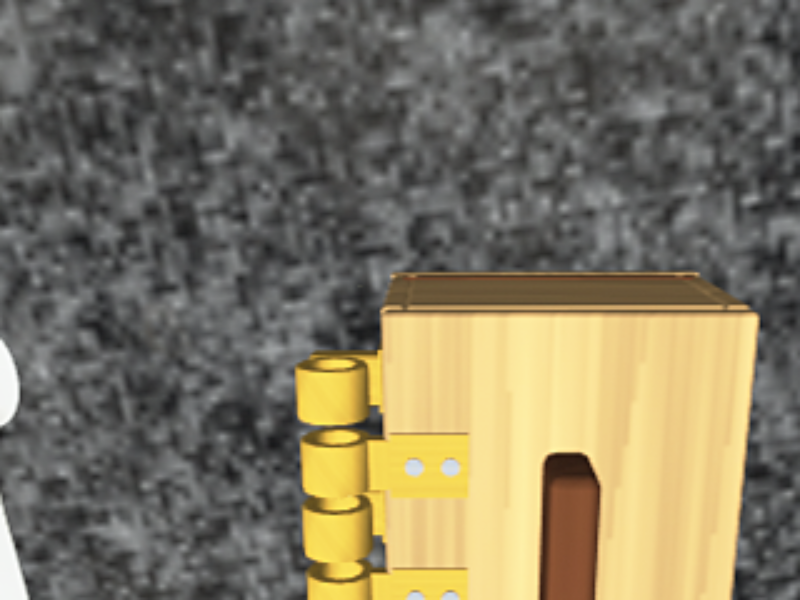

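The lid is seated: the plate is flush on the box, with lid knuckles interleaved at left (crop x≈330) and in line. Next, the pin.

{"name": "send_rows", "arguments": {
  "plan": [-40,-3,-10,0,0,0,1,-80,-6,-19,0,0,0,1,-120,-9,-19,0,0,0,1,-160,-12,-19,0,0,0,1,-200,-15,-19,0,0,0,1,-240,-18,-19,0,0,0,1,-280,-20,-19,0,0,0,1,-310,-21,-19,0,0,0,1,-330,-21,-19,0,0,0,1,-334,-21,-19,0,0,0,1,-334,-21,-19,0,0,0,1,-334,-21,-19,0,0,0,1,-334,-21,-19,0,0,0,1]
}}

```text
time_s: 10.38
position: [0.4808, -0.2578, 0.281]
tool_rot: [-0.001, 0.752, 0.659, 0.0]
ft_force: [0.8, -0.1, -0.1]
gripper_width: 0.0854
grasp_force: 0.0
```

```bash
python3 b.py w5.png pin=.041 pin_rest=0
```

```text
[ 0.4809 -0.2577  0.2812]
pin [330. 225.] 0.75 [ 0.4882 -0.2854  0.041 ]
pin_rest [325. 214.] 0.6 [ 0.4851 -0.2833  0.    ]
```

View pics/w5.png

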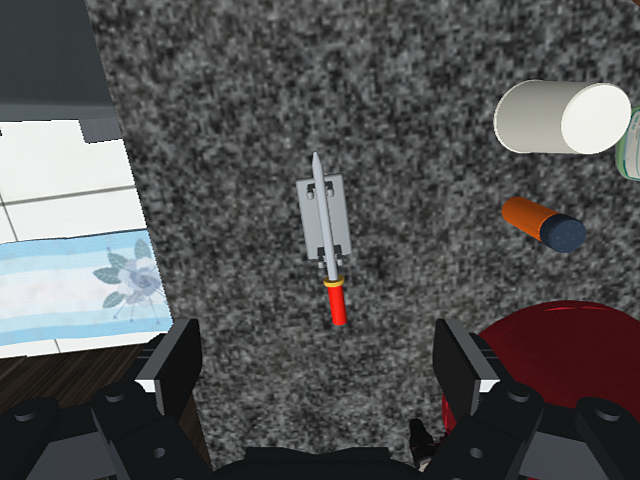

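In w5 the pin tip is at (316,152), the collar at (333,282) and the handle end at (339,325). The red cooler and its spout (about (420,440)) are at lower right.

```bash
python3 - <<'E'
from fit import *
np.set_printoptions(precision=4,suppress=True)
i,c=load('w5.png')
t,co,e=[onz(c,u,.041) for u in((316,152),(333,282),(339,325))]
print(t,co,e,np.linalg.norm(t-co),np.linalg.norm(co-e)); d=(t-e)/np.linalg.norm(t-e); yaw=np.arctan2(-d[0],d[1]); print('yaw',yaw, 'org',e+.108*d, t-.072*d)
g=e+.017*d; print('grasp',g)
for z in(.0,.1,.2):print('cooler',onz(c,(445,375),z),onz(c,(480,335),z),onz(c,(415,425),z))
s,cs=grab('scene');print('cooler scene base',onz(cs,(520,345),0), onz(cs,(550,380),.06))
for z in(.12,.022): print(to([g[0],g[1],z],D(yaw)))
E
```

```text
[ 0.4845 -0.2134  0.041 ] [ 0.4844 -0.3461  0.041 ] [ 0.4848 -0.3967  0.041 ] 0.13275888274670863 0.050548662060590964
yaw 0.001757250495954808 org [ 0.4846 -0.2887  0.041 ] [ 0.4846 -0.2854  0.041 ]
grasp [ 0.4848 -0.3797  0.041 ]
cooler [ 0.6064 -0.5068  0.    ] [ 0.6499 -0.4557  0.    ] [ 0.5652 -0.5785  0.    ]
cooler [ 0.579  -0.4292  0.1   ] [ 0.6122 -0.3902  0.1   ] [ 0.5475 -0.484   0.1   ]
cooler [ 0.5516 -0.3516  0.2   ] [ 0.5746 -0.3246  0.2   ] [ 0.5298 -0.3895  0.2   ]
cooler scene base [ 0.6494 -0.47    0.    ] [ 0.5002 -0.5917  0.06  ]
(array([-119.6,   20. ,  161.5]), array([ 0.01, -0.02, -7.69]))
(array([-119.7,   20. ,  259.5]), array([ 0.01, -0.02, -7.69]))
```

{"name": "send_rows", "arguments": {
  "plan": [-30,5,20,0,0,-3,1,-65,11,40,0,0,-6,1,-95,16,65,0,0,-7.7,1,-115,20,100,0,0,-7.7,1,-119,20,140,0,0,-7.7,1,-119,20,180,0,0,-7.7,1,-119,20,215,0,0,-7.7,1,-119,20,240,0,0,-7.7,1,-119,20,255,0,0,-7.7,1,-119,20,259.5,0,0,-7.7,1,-119,20,259.5,0,0,-7.7,1,-119,20,259.5,0,0,-7.7,1]
}}

```text
time_s: 11.58
position: [0.485, -0.3804, 0.0229]
tool_rot: [0.001, 0.707, 0.707, 0.0]
ft_force: [-0.5, -0.8, 0.4]
gripper_width: 0.0853
grasp_force: 0.0
```

{"name": "send_rows", "arguments": {
  "plan": [0,0,0,0,0,0,0.5,0,0,0,0,0,0,0,0,0,0,0,0,0,0,0,0,0,0,0,0,0,0,0,0,0,0,0,0,0,0,0,0,0,0,0,0,0,0,0,0,0,0,0,0,0,0,0,0,0,0,0,0,0,0,0,0,0,0,0,0,0,0,0,0,0,0,0,0,0,0,0,0,0,0,0,0,0],
  "grip_force": 90
}}

```text
time_s: 12.58
position: [0.4843, -0.3803, 0.0221]
tool_rot: [0.0, 0.707, 0.707, 0.0]
ft_force: [0.7, 0.2, 2.3]
gripper_width: 0.0131
grasp_force: 87.7
```

{"name": "send_rows", "arguments": {
  "plan": [0,0,-10,0,0,0,0,0,0,-30,0,0,0,0,0,0,-60,0,0,0,0,0,0,-90,0,0,0,0,0,0,-110,0,0,0,0,0,0,-110,0,0,0,0,0,0,-110,0,0,0,0]
}}

```text
time_s: 13.17
position: [0.4846, -0.3806, 0.1334]
tool_rot: [0.001, 0.707, 0.707, 0.0]
ft_force: [-1.0, -0.1, -1.2]
gripper_width: 0.0134
grasp_force: 88.0
```

```bash
python3 b.py w6.png pin=.15; python3 - <<'E'
from h import *
s,cs=grab('scene'); d,cd=grab('side')
print([(n,np.round(x['position']),x['score']) for n,p in(('s',s),('d',d)) for x in models.mark_of('pin',p)[:1]])
cv2.imwrite('pics/s6.png',s['img'][:,:,::-1]);cv2.imwrite('pics/d6.png',d['img'][:,:,::-1])
st=monitor.read_state();print(st['gripper_width'],st['ft_force'])
E
```

```text
[ 0.4837 -0.3799  0.1319]
pin [322.  56.] 0.96 [ 0.4848 -0.2849  0.15  ]
[('s', array([435., 295.]), 0.57), ('d', array([388., 147.]), 0.55)]
0.013221832823016236 [-0.05584009 -0.4638683  -0.2364209 ]
```

View pics/w6.png

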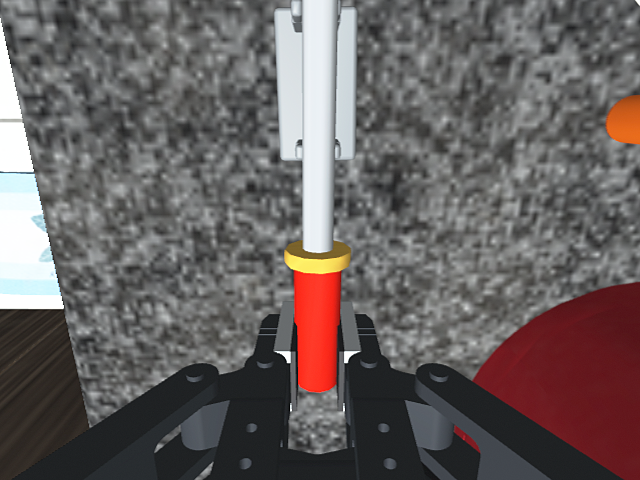

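```bash
cat > pinfit.py <<'E'
from fit import *
from scipy.optimize import least_squares
np.set_printoptions(precision=4,suppress=True)
# generic pin fit: silhouettes of rod and handle edges
def pinpred(c,v):  # v: x,y,z,yaw,pitch(up +) of origin
    d=np.array([-np.sin(v[3])*np.cos(v[4]),np.cos(v[3])*np.cos(v[4]),np.sin(v[4])]); return d
def edges(c,v,rad,s,):
    d=pinpred(c,v); o=np.array(v[:3]); C=-c[1].T@c[2]; P=o+d*s
    n=np.cross(d,C-P); n/=np.linalg.norm(n); k=np.cross(n,d); k*=np.sign(k@(C-P))
    L=np.linalg.norm(np.cross(C-P,d)); sn=rad/L; cs=np.sqrt(1-sn**2)
    return proj(c,np.array([P+rad*(cs*n+sn*k),P-rad*(cs*n-sn*k)]))
E
python3 - <<'E'
from pinfit import *
i,c=load('w6.png'); p,Q=pose(); 
h=cv2.cvtColor(i,cv2.COLOR_BGR2HSV)
g=i.astype(float).mean(2)
red=(h[...,1]>150)&((h[...,0]<8)|(h[...,0]>172))&(h[...,2]>120)
red[:, :280]=0; red[:,360:]=0
ys,xs=np.where(red);print('red rows',ys.min(),ys.max())
for y in(285,300,325): q=np.where(red[y])[0];print('red',y,q.min(),q.max())
gold=(h[...,1]>120)&(h[...,0]>15)&(h[...,0]<35)&(np.arange(640)>270)&(np.arange(640)<370); ys,xs=np.where(gold);print('gold',xs.min(),xs.max(),ys.min(),ys.max())
for y in(175,190,205,220,235): print(y, np.round(g[y,296:344]).astype(int))
v=[p[0],p[1]+.092,p[2]+.0187,0,0]
for s,rad in((-.1,.008),(-.08,.008),(-.062,.008),(-.057,.005),(-.02,.005)): print(s,edges(c,v,rad,s).ravel())
dirs=np.array([[0.011*np.cos(t),-.057,.011*np.sin(t)] for t in np.linspace(0,6.28,60)]); u=proj(c,np.array(v[:3])+dirs); b=dirs.copy(); b[:,1]=-.062; w=proj(c,np.array(v[:3])+b); w=np.vstack([u,w]);print('collar pred',w.min(0),w.max(0))
E
```

```text
red rows 270 392
red 285 294 340
red 300 294 339
red 325 297 337
gold 284 350 240 273
175 [115 111 100  89  76  57 128 195 228 239 241 241 242 243 241 240 239 239
 239 240 240 240 241 241 241 240 237 233 228 223 217 211 202 187 168 151
 135 118  93  82  82  80  78  78  78  80  86  93]
190 [180 186 174 159 145 125 147 194 226 238 240 241 243 242 241 240 240 240
 239 240 240 240 240 241 240 239 236 231 226 220 215 208 198 181 164 146
 130 109  87  80  79  73  67  61  54  60  74  86]
205 [ 59  57  60  64  67  61 129 194 227 239 241 240 242 242 240 239 240 239
 239 240 241 240 241 241 241 239 234 229 225 219 212 205 192 175 157 141
 127  99  58  39  44  48  49  52  57  69  85  98]
220 [ 57  58  68  82  94 103 147 196 226 238 241 240 242 242 241 239 239 239
 239 240 240 240 241 241 241 237 233 228 223 216 209 201 188 169 153 135
 119  87  55  54  69  86 103 120 128 125 119 115]
235 [145 148 144 133 122 107 126 188 226 239 241 241 242 242 240 239 240 240
 240 240 240 240 241 241 240 236 231 226 220 214 206 197 183 164 147 129
 101 138 170 169 157 141 126 110 104 106 107 109]
-0.1 [339.0661 363.579  295.4997 363.5783]
-0.08 [340.0152 314.7837 294.5271 314.7877]
-0.062 [340.9438 267.0351 293.5754 267.0442]
-0.057 [332.2157 252.7553 302.2951 252.7619]
-0.02 [333.5915 138.567  300.8638 138.5823]
collar pred [284.2721 242.3252] [350.2382 279.4563]
```

```bash
cat > ins.py <<'E'
from h import *
a=-.136; bx=np.array([.577,.0148,0]); Rb=R.from_euler('z',a)
def tcp(s,z=.084,lat=0): return bx+Rb.apply([-.076+lat,s-.093,z-.0187])
if __name__=='__main__':
    for s,z in((-.165,.15),(-.149,.084),(-.11,.084)): print(s,z,to(tcp(s,z),D(a)))
E
python3 ins.py
```

```text
-0.165 0.15 (array([149.2, -16.8,  -0.4]), array([-0.13, -0.06,  7.8 ]))
-0.149 0.084 (array([165. , -14.4,  65.6]), array([-0.13, -0.06,  7.8 ]))
-0.11 0.084 (array([203.6,  -9.1,  65.7]), array([-0.13, -0.06,  7.8 ]))
```

{"name": "send_rows", "arguments": {
  "plan": [30,-4,0,0,0,2,0,65,-8,0,0,0,4,0,100,-12,0,0,0,6,0,130,-15,0,0,0,7.8,0,149,-16.8,0,0,0,7.8,0,155,-16,20,0,0,7.8,0,160,-15.2,40,0,0,7.8,0,165,-14.4,60,0,0,7.8,0,165,-14.4,65.6,0,0,7.8,0,165,-14.4,65.6,0,0,7.8,0,165,-14.4,65.6,0,0,7.8,0,165,-14.4,65.6,0,0,7.8,0]
}}

```text
time_s: 14.47
position: [0.4703, -0.2161, 0.0672]
tool_rot: [0.001, 0.754, 0.657, 0.0]
ft_force: [0.0, -0.1, -1.1]
gripper_width: 0.0133
grasp_force: 88.0
```

```bash
python3 - <<'E'
from ins import *
for s in(-.149,-.12,-.09,-.05,0): print(s,to(tcp(s),D(a)))
s,cs=grab('scene'); d,cd=grab('side')
A=cv2.resize(s['img'][230:330,340:460],(480,400),interpolation=cv2.INTER_CUBIC); 
B=cv2.resize(d['img'][150:250,310:400],(320,400)[0:2],interpolation=cv2.INTER_CUBIC)
cv2.imwrite('pics/t7.png',np.hstack([A,B])[:,:,::-1])
# predicted tip & knuckle end in pixels
tip=bx+Rb.apply([-.076,-.077,.084]); kn=bx+Rb.apply([-.076,-.057,.084])
print((proj(cs,[tip,kn])-[340,230])*4,(proj(cd,[tip,kn])-[310,150])*[320/90,4]+[480,0])
E
```

```text
-0.149 (array([ 1.2, -1.6,  1.9]), array([ 0.08,  0.03, -0.06]))
-0.12 (array([30.2, -1.7,  1.9]), array([ 0.08,  0.03, -0.06]))
-0.09 (array([60.2, -1.7,  1.9]), array([ 0.08,  0.03, -0.06]))
-0.05 (array([100.2,  -1.7,   1.9]), array([ 0.08,  0.03, -0.06]))
0 (array([150.2,  -1.8,   1.9]), array([ 0.08,  0.03, -0.06]))
[[103.65602238 197.16885209]
 [ 86.19002238 185.77869776]] [[687.31906054 185.74974277]
 [679.5940877  196.83946809]]
```

View pics/t7.png

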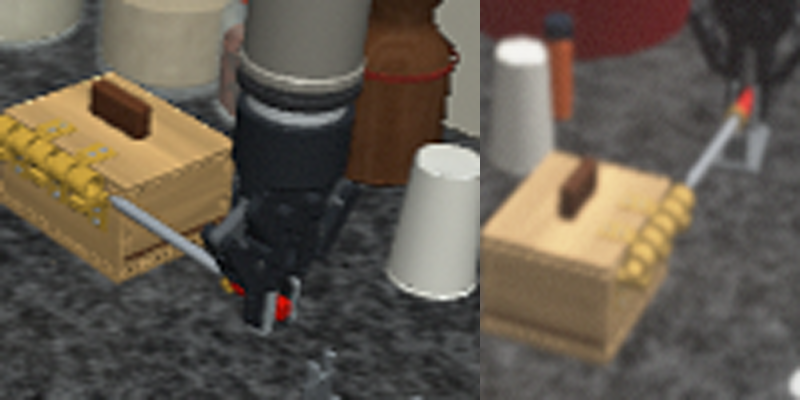

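The crops show the rod tip just off the end knuckle (left crop ~(112,200)) and in line with the barrel in both views. Inserting.

{"name": "send_rows", "arguments": {
  "plan": [1,-1.6,1.8,0,0,0,0,5,-1.6,1.8,0,0,0,0,10,-1.6,1.8,0,0,0,0,15,-1.6,1.8,0,0,0,0,20,-1.6,1.8,0,0,0,0,25,-1.6,1.8,0,0,0,0,30,-1.6,1.8,0,0,0,0,34,-1.6,1.8,0,0,0,0,34,-1.6,1.8,0,0,0,0]
}}

```text
time_s: 15.32
position: [0.473, -0.1801, 0.0645]
tool_rot: [-0.0, 0.753, 0.658, 0.0]
ft_force: [0.4, 0.4, -1.1]
gripper_width: 0.013
grasp_force: 88.0
```

No contact so far. Continuing in steps, with a position check.

{"name": "send_rows", "arguments": {
  "plan": [5,0,0,0,0,0,0,10,0,0,0,0,0,0,15,0,0,0,0,0,0,20,0,0,0,0,0,0,25,0,0,0,0,0,0,30,0,0,0,0,0,0,35,0,0,0,0,0,0,40,0,0,0,0,0,0,45,0,0,0,0,0,0,45,0,0,0,0,0,0]
}}

```text
time_s: 16.15
position: [0.4792, -0.1354, 0.0646]
tool_rot: [-0.0, 0.753, 0.658, 0.0]
ft_force: [-0.2, 0.5, -1.2]
gripper_width: 0.0133
grasp_force: 88.0
```

```bash
python3 - <<'E'
from ins import *
for s in(-.07,0): print(s,to(tcp(s),D(a)))
E
```

```text
-0.07 (array([-0.9,  0.5, -0.7]), array([ 0.  , -0.03,  0.08]))
0 (array([69.1,  0.6, -0.7]), array([ 0.  , -0.03,  0.08]))
```

{"name": "send_rows", "arguments": {
  "plan": [5,0,0,0,0,0,0,10,0.3,-0.4,0,0,0,0,15,0.5,-0.4,0,0,0,0,20,0.5,-0.4,0,0,0,0,25,0.5,-0.4,0,0,0,0,30,0.5,-0.4,0,0,0,0,35,0.5,-0.4,0,0,0,0,40,0.5,-0.4,0,0,0,0,45,0.5,-0.4,0,0,0,0,50,0.5,-0.4,0,0,0,0,55,0.5,-0.4,0,0,0,0,60,0.5,-0.4,0,0,0,0,63,0.5,-0.4,0,0,0,0,63,0.5,-0.4,0,0,0,0]
}}

```text
time_s: 17.32
position: [0.4881, -0.0735, 0.065]
tool_rot: [-0.0, 0.753, 0.658, 0.0]
ft_force: [0.0, 0.3, -0.7]
gripper_width: 0.0134
grasp_force: 88.0
```

{"name": "send_rows", "arguments": {
  "plan": [1,0,0,0,0,0,0,2,0,0,0,0,0,0,3,0,0,0,0,0,0,4,0,0,0,0,0,0,5,0,0,0,0,0,0,5,0,0,0,0,0,0]
}}

```text
time_s: 17.82
position: [0.4886, -0.07, 0.065]
tool_rot: [0.0, 0.754, 0.657, -0.0]
ft_force: [0.3, -2.5, -0.6]
gripper_width: 0.0137
grasp_force: 88.0
```

{"name": "send_rows", "arguments": {
  "plan": [1,0,0,0,0,0,0,2,0,0,0,0,0,0,2,0,0,0,0,0,0]
}}

```text
time_s: 18.07
position: [0.4885, -0.0699, 0.065]
tool_rot: [0.001, 0.754, 0.657, -0.001]
ft_force: [-0.2, -8.0, -1.4]
gripper_width: 0.0132
grasp_force: 88.0
```

```bash
python3 b.py w8.png pin=.084 lid_hinge=.084 box_hinge=.084; python3 - <<'E'
from ins import *
print(to(tcp(0),D(a)))
E
```

```text
[ 0.4885 -0.0699  0.065 ]
box_hinge [322.  54.] 0.96 [0.502  0.0252 0.084 ]
(array([ 2.9,  0.2, -0.3]), array([ 0.  ,  0.13, -0.13]))
```

View pics/w8.png

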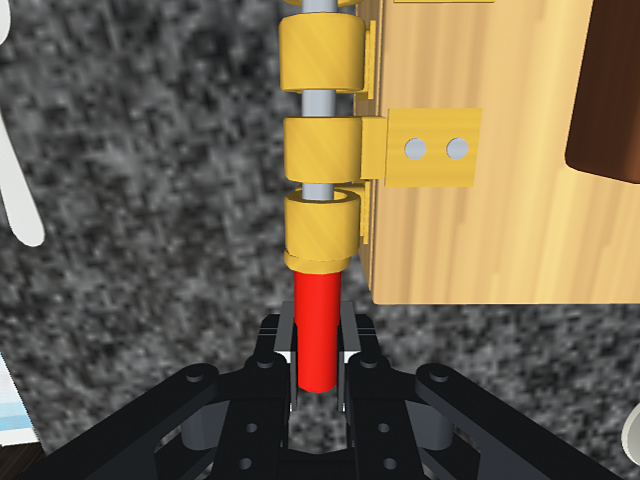

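The collar (318,262) is flush against the end knuckle, the rod shows through the gaps, and the contact force is rising. Letting go.

{"name": "send_rows", "arguments": {
  "plan": [-1,0,0,0,0,0,0.15,-1,0,0,0,0,0,0.3,-1,0,0,0,0,0,0.5,-1,0,0,0,0,0,0.7,-1,0,0,0,0,0,0.7,-5,-5,0,0,0,0,0.7,-8,-5,-10,0,0,0,0.7,-15,-5,-35,0,0,0,0.7,-25,-5,-70,0,0,0,0.7,-25,-5,-110,0,0,0,0.7,-25,-5,-150,0,0,0,0.7,0,-5,-170,0,0,0,0.7,40,-5,-170,0,0,0,0.7,80,-5,-170,0,0,0,0.7,120,-5,-170,0,0,0,0.7,120,-5,-170,0,0,0,0.7,120,-5,-170,0,0,0,0.7,120,-5,-170,0,0,0,0.7]
}}

```text
time_s: 19.77
position: [0.4999, 0.0512, 0.2353]
tool_rot: [0.0, 0.754, 0.657, -0.0]
ft_force: [-0.4, -0.3, -0.5]
gripper_width: 0.0598
grasp_force: 0.0
```

```bash
python3 b.py w9.png pin=.084 lid_hinge=.084 box_hinge=.084
```

```text
[0.4999 0.0505 0.2352]
pin [329. 256.] 0.79 [0.5046 0.0241 0.084 ]
box_hinge [327. 253.] 0.85 [0.5033 0.0266 0.084 ]
```

View pics/w9.png

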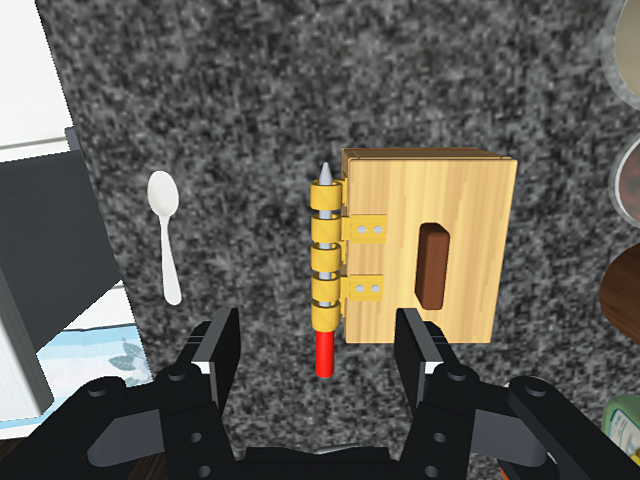

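The pin runs through all five knuckles, with its tip at (325,165) past the far one. The collar sits at the near one (325,328), the lid is seated and the gripper is clear.

```bash
python3 -c "
from h import *; print(ticket.close_job())"
```

```text
the job is handed in; nothing more can be done
None
```

The lid is seated on the tea box, the pin is through all five knuckles with its collar against the end one, and the gripper let go clear of everything; I handed the job in at about 20 s, but no verdict came back.

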